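# Park the microscope accessories in their seats

### The arm

A 7-joint arm with a two-finger parallel gripper is mounted at the origin on a cart in front of the work surface, level with it; the furniture and walls round the work are solid. World frame = base frame: x ahead of the robot, y to its left, z up, the work surface at z = 0. Lengths are in m, angles in rad, forces in N, time in s.
With the tool pointing down it reaches from about 0.35 to 0.9 m from the base axis. Payload 19.9 kg.
Tool frame: the origin (TCP) lies at the very end of the fingers, on their centre line; the grasp point (between the pads) lies 19 mm behind it; z points along the fingers, y is the direction in which the jaws open and shut (so a half turn about z gives the same grasp; the last joint's range is limited). The gripper opens to 94 mm and grips with 3 to 60 N. Pads are 16 mm wide; open, the fingers measure 119 mm over their backs; the gripper's body (75 mm by 177 mm) begins 78 mm behind the grasp point.
Start: joints at [1.278, 0.417, -0.01, 1.614, 0.005, 1.111, -0.053], TCP at [0.156, -0.605, 0.205] pointing down, gripper open.
Joint ranges: [-2.81, 2.81], [-0.39, 2.02], [-1.27, 1.25], [0.06, 2.57], [-1.19, 4.33], [0.19, 2], [-2.82, 2.82]. Speed limits (rad/s): [1.89, 1.89, 2.39, 2.39, 3.01, 3.01, 3.01].

### API

Orientations are given as [roll, pitch, yaw] about the fixed x, y, z axes, in that order (R = Rz(yaw) Ry(pitch) Rx(roll)).
In Python, from station import ctrl gives the robot as it stands. The module is installed in compiled form; this text tells all that it offers.
- The arm moves only by the tool move_arm, never from a script. Its argument "commands" is a list of rows, each a list of 7 numbers: the shift along the tool's x, y, z in cm, then the turn, a rotation vector about the tool's x, y, z in rad, then the opening, from 0 (shut) to 1 (fully open). In form: [[x, y, z, rx, ry, rz, jaw], ...]. A call has 1 to 12 rows; each row is the pose to reach, as a shift and turn from the pose commanded when the call began, along the tool's axes at that moment; what a row does not reach only later rows make up. A row lasts 1/8 s, in which the tool goes at most 62.5 mm and 10.7 degrees, less where a joint would pass 70% of its speed; a pose out of reach is approached as far as the arm can. A call with a gripper value outside its range is refused whole. The fingers move at their own pace and stop on an object; "force" is the grip in N (left out, the last holds). Time passes only in rows, so rows that repeat a pose let the fingers close. It gives the time, the measured TCP pose, the force and the opening at its end, in the units of the state.
- ctrl.get_obs(): the state, without advancing time (a new reading comes with each control period).
- ctrl.get_image(name): name is "side" or "top"; returns the picture (480x640x3 uint8, red, green, blue); there is no depth.
- ctrl.get_calibration(name): a dict with "mtx" (3x3 intrinsics, pixels), "world_from_camera" (4x4, takes a point from camera to world coordinates). Camera axes: x right, y up, looking along -z (the intrinsics and any distortion apply to the point x, -y, -z); pixel columns grow to the right and rows downward; lengths in m; the calibration is good to about 2 mm. A picture is of the moment at which its call begins. get_calibration takes no time and is no camera call.
- ctrl.job_done(): hands the job in, once; it reports no verdict.
Trained networks look in the newest picture that a camera, given by its name, has taken for a name from the list of things; names that differ only in an ending like _2 or _b are one class to them, and where a whole thing is asked for, a point or a joint stands for the part that bears it (a point fixed in the world has none). Each returns a list of dicts, best first, with "score" (0 to 1); they miss things now and then, are a little off and sometimes report something else, mostly with a low value. They report only what shows in the picture. A call takes as long as a camera call. They do not tell look-alikes from the thing itself.
- ctrl.look_for(query, camera): "point" ([column, row] in pixels, amid what is visible of it).
The state is a dict: "time_s": time; "joints": joint angles; "joint_vel": joint speeds; "effort": joint torques, N m; "tool_pos": TCP position; "tcp_rot": TCP orientation; "wrist_force": force on the tool from outside, world axes, zero at the start; "moment": the same for the moment, N m; "gripper_width": finger opening in m.
Only numpy, scipy, OpenCV 4.12 (cv2) and the standard library are available. Lean on these libraries where they do the work, as an engineer would, in place of code of your own. Each camera call takes 0.05 s, during which the arm holds its last target.

### The job

Put the four microscope accessories away, each upright in the low grey parking seat that matches it: the culture dish in the large round seat, the screw-lid canister in the medium round seat, the bare objective in the small round seat (on its nose, as it stands now) and the filter cube in the square seat. Each must stand flat on the seat's floor, wholly inside the rim, and be let go; do not push the memory stick or the tally counter that lie among them out of place or onto another side.

Things in the scene. Friction and masses are not known exactly. Their poses are not given: they have to be found in the camera images.
- dish: covered round culture dish, clear plastic with pinkish contents, 58 mm across, 14 mm high (its firm rim about 55 mm across and 12 mm high), loose, lying flat on the bench; pinch across the rim. Origin: centre of its underside; z up
- canister: white screw-lid canister for an objective, upright cylinder 41 mm across, 58 mm high, loose. Origin: centre of its underside; z up
- objective: bare microscope objective, white and metal, at most 26 mm across, 47 mm high, loose, standing on its narrower nose; pinch it about 33 mm above its foot. Origin: centre of its underside; z up
- filter_cube: black filter cube with a round coloured window in one side and one on top, about 37 (x) x 34 (y) x 40 (z) mm, loose; pinch the flat sides across y, 34 mm apart. Origin: on its underside, the block's middle lies 2 mm from it along +x; z up. It may stand in its seat at any heading
- seat_large: large round parking seat for the dish, inside 74 mm across, outside 86 mm, fixed to the bench; grey plastic with a dark floor 5 mm above the bench and a rim 6 mm wide whose top is 3 mm above that floor. Origin: centre of the underside, at bench level; z up
- seat_medium: medium round parking seat for the canister, inside 57 mm across, outside 69 mm, fixed to the bench; grey plastic with a dark floor 5 mm above the bench and a rim 6 mm wide whose top is 3 mm above that floor. Origin: centre of the underside, at bench level; z up
- seat_small: small round parking seat for the objective, inside 40 mm across, outside 52 mm, fixed to the bench; grey plastic with a dark floor 5 mm above the bench and a rim 6 mm wide whose top is 3 mm above that floor. Origin: centre of the underside, at bench level; z up
- seat_square: square parking seat for the filter cube, inside 50 x 50 mm along its x and y, outside 62 x 62 mm, fixed to the bench; grey plastic with a dark floor 5 mm above the bench and a rim 6 mm wide whose top is 3 mm above that floor. Origin: centre of the underside, at bench level; z up
- usb_stick: bystander: small red memory stick 18 x 54 x 9 mm, loose, lying on the bench among the work; leave it alone. Origin: centre of its underside
- tally_counter: bystander: round white hand tally counter 52 x 56 x 20 mm, loose, on the bench among the work; leave it alone. Origin: centre of its underside
Mind the look-alikes: they are no part of the job. What is shaped like the dish but purple is not meant. Leave any yellow look-alike of the canister alone.

How it is judged:
By the outcome, as a careful person would: the job done as asked, in the order asked, and still so for the second after the job is handed in, with the robot touching nothing.
It also fails if it takes over 96 s, if anything falls off the work surface, if the arm or the gripper's body presses on something with over 40 N, if the wrist force passes 120 N, or if a joint passes its speed limit or range.

## Working session

There is one attempt and no reset: what is moved stays moved. The work goes in short steps, Python scripts to look and compute and a tool call to move; the robot and the scene stay as the last step left them, time stands still between calls to the robot, and variables do not carry over. Pictures are saved under pics/ and viewed, and the job is handed in when it is done.

Besides the shell and the picture viewer there is one more tool, called after ">>>" as name(argument=value, ...), one argument or row to a line, values as JSON. move_arm: Moves the arm, as the interface text tells. Its arguments: {"type":"object","properties":{"commands":{"type":"array","items":{"type":"array","items":{"type":"number"}}},"force":{"type":"number"}},"required":["commands"]}

```bash
mkdir -p pics; ls; python3 - <<'E'
from station import ctrl
import cv2,numpy as np
np.set_printoptions(precision=4,suppress=True)
print(ctrl.get_obs())
for n in("top","side"):
    im=ctrl.get_image(n);cv2.imwrite(f"pics/{n}0.png",im[:,:,::-1]);c=ctrl.get_calibration(n);print(c)
    for q in "dish canister objective filter_cube seat_large seat_medium seat_small seat_square usb_stick tally_counter".split():
        print(n,q,[(np.round(r["point"]).tolist(),round(r["score"],2)) for r in ctrl.look_for(q,n)])
print(ctrl.get_obs()["time_s"])
E
```

```text
pics
{'time_s': 0.0, 'joints': array([ 1.2775,  0.4179, -0.0103,  1.6141,  0.0047,  1.1107, -0.053 ]), 'joint_vel': array([-0.0011, -0.0014, -0.0012, -0.0001, -0.0002, -0.0021,  0.0008]), 'effort': array([  0.0015, -85.1265,   0.6391, -42.5995,  -0.0489,   0.0188,
        -0.    ]), 'tool_pos': array([ 0.1556, -0.605 ,  0.2049]), 'tcp_rot': array([-3.1405,  0.0001,  0.2518]), 'wrist_force': array([0.734 , 0.2667, 0.4448]), 'moment': array([-0.0009, -0.0362, -0.0467]), 'gripper_width': 0.09383314672433941}
{'mtx': array([[546.9472,   0.    , 325.9943],
       [  0.    , 546.9472, 242.4824],
       [  0.    ,   0.    ,   1.    ]]), 'world_from_camera': array([[ 0.005 ,  0.9972, -0.074 ,  0.4492],
       [-0.9999,  0.0059,  0.0119,  0.0041],
       [ 0.0123,  0.0739,  0.9972,  1.321 ],
       [ 0.    ,  0.    ,  0.    ,  1.    ]])}
top dish [([252.0, 189.0], 0.68), ([290.0, 206.0], 0.62)]
top canister [([434.0, 216.0], 0.89), ([417.0, 177.0], 0.75)]
top objective [([270.0, 290.0], 0.47)]
top filter_cube [([194.0, 275.0], 0.77)]
top seat_large [([353.0, 213.0], 0.78)]
top seat_medium [([
[... 483 characters left out ...]
 0.6143],
       [-0.0222,  0.758 ,  0.6519,  0.6372],
       [ 0.    ,  0.    ,  0.    ,  1.    ]])}
side dish [([204.0, 287.0], 0.6), ([256.0, 260.0], 0.55)]
side canister [([343.0, 164.0], 0.9), ([306.0, 161.0], 0.72), ([274.0, 384.0], 0.54)]
side objective [([342.0, 304.0], 0.72)]
side filter_cube [([275.0, 383.0], 0.86), ([344.0, 301.0], 0.54)]
side seat_large [([302.0, 221.0], 0.96)]
side seat_medium [([378.0, 237.0], 0.78)]
side seat_small [([202.0, 350.0], 0.72)]
side seat_square [([405.0, 187.0], 0.77)]
side usb_stick [([342.0, 304.0], 0.6), ([272.0, 320.0], 0.56), ([377.0, 238.0], 0.33)]
side tally_counter [([275.0, 318.0], 0.59), ([321.0, 252.0], 0.58), ([343.0, 166.0], 0.51)]
1.1
```

```bash
python3 - <<'E'
import cv2
a=cv2.imread("pics/top0.png")[140:340,150:490];cv2.imwrite("pics/top0c.png",cv2.resize(a,(800,470),interpolation=cv2.INTER_CUBIC))
a=cv2.imread("pics/side0.png")[110:440,140:480];cv2.imwrite("pics/side0c.png",cv2.resize(a,(618,600),interpolation=cv2.INTER_CUBIC))
E
```

```text
(no output)
```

View pics/top0.png

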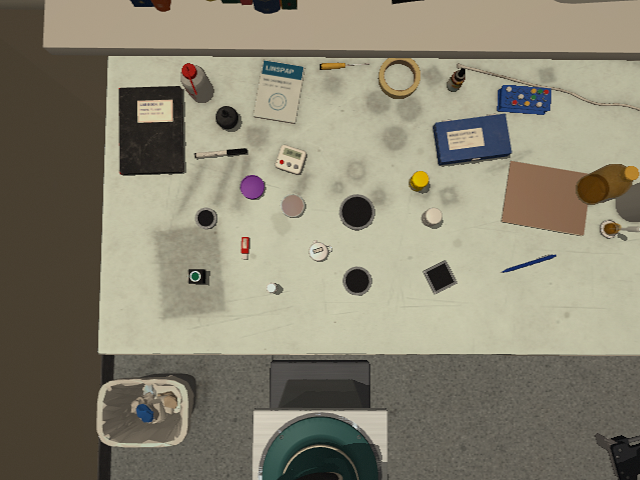

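View pics/top0c.png

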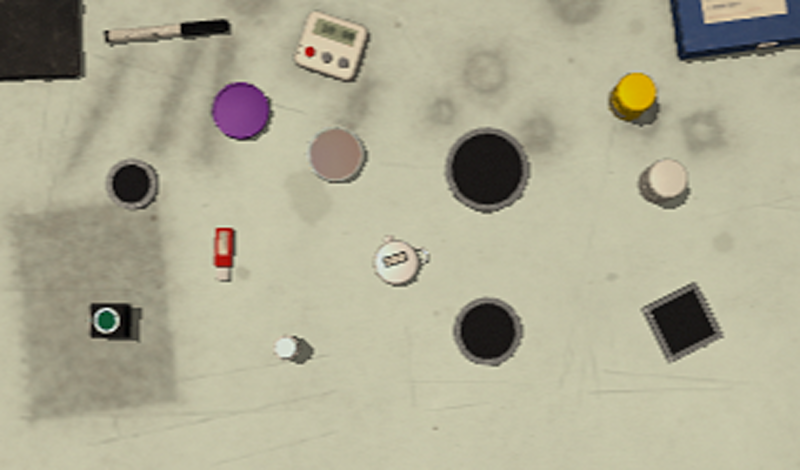

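View pics/side0c.png

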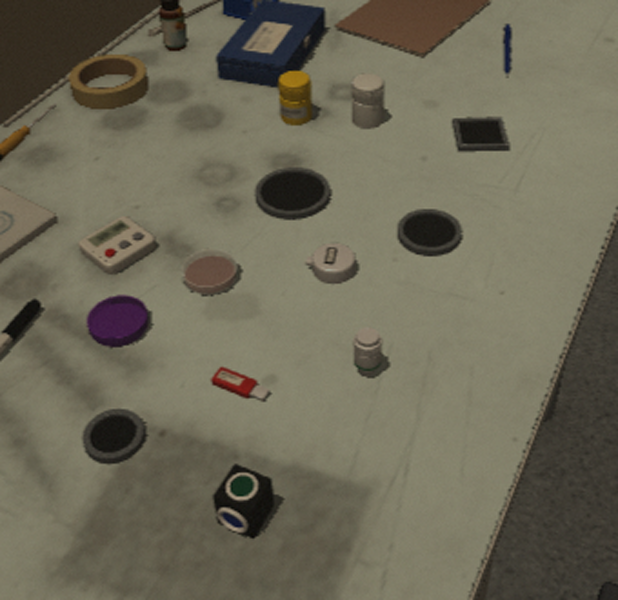

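```bash
cat > h.py <<'E'
import numpy as np,cv2
from scipy.spatial.transform import Rotation as R
from station import ctrl
np.set_printoptions(precision=4,suppress=True)
def p2w(n,uv,z):
    c=ctrl.get_calibration(n);K=c["mtx"];T=c["world_from_camera"]
    d=np.linalg.inv(K)@[uv[0],uv[1],1];d=T[:3,:3]@[d[0],-d[1],-d[2]];o=T[:3,3]
    return o+d*(z-o[2])/d[2]
def w2p(n,p):
    c=ctrl.get_calibration(n);K=c["mtx"];T=c["world_from_camera"]
    q=T[:3,:3].T@(np.array(p)-T[:3,3]);q=K@[q[0],-q[1],-q[2]];return q[:2]/q[2]
def rel(*wps):
    "waypoints (x,y,z,yawdeg) -> tool-frame rows"
    o=ctrl.get_obs();Rt=R.from_euler("xyz",o["tcp_rot"])
    print("t",round(o["time_s"],2),"pos",o["tool_pos"],"rpy deg",np.degrees(o["tcp_rot"]),"w",round(o["gripper_width"],4),"F",o["wrist_force"],"j",o["joints"])
    for x,y,z,yaw in wps:
        d=Rt.inv().apply(np.array([x,y,z])-o["tool_pos"])*100
        rv=(Rt.inv()*R.from_euler("xyz",[np.pi,0,np.radians(yaw)])).as_rotvec()
        print("row",np.round(d,2).tolist(),np.round(rv,3).tolist(),"steps",round(max(np.linalg.norm(d)/6.25,np.degrees(np.linalg.norm(rv))/10.7),1))
def snap(n,name,box=None,s=None):
    im=ctrl.get_image(n)[:,:,::-1].copy()
    c=im if box is None else im[box[1]:box[3],box[0]:box[2]]
    if box is not None:
        s=min(800/c.shape[1],600/c.shape[0]);c=cv2.resize(c,None,fx=s,fy=s,interpolation=cv2.INTER_CUBIC)
    cv2.imwrite(f"pics/{name}.png",c);return im
E
python3 - <<'E'
from h import *
im=cv2.imread("pics/top0.png");g=cv2.cvtColor(im,cv2.COLOR_BGR2GRAY).astype(int);hsv=cv2.cvtColor(im,cv2.COLOR_BGR2HSV).astype(int)
def blob(mask,uv):
    n,l,s,c=cv2.connectedComponentsWithStats(mask.astype(np.uint8))
    d=np.array([np.hypot(*(c[i]-uv)) if s[i,4]>15 and s[i,4]<5000 else 1e9 for i in range(n)]);i=d.argmin();return c[i],s[i],l==i
for nm,uv in dict(seat_large=(354,212),seat_medium=(356,280),seat_small=(205,218),seat_square=(440,276),cube=(197,276)).items():
    c,s,m=blob(g<55,uv); cc,ss,mm=blob(g<135,uv)
    print(nm,c,s,p2w("top",c,.005 if nm!="cube" else .04)[:2],"outer",cc,ss,p2w("top",cc,.008)[:2])
    if 'sq' in nm or nm=='cube':
        ct=max(cv2.findContours(m.astype(np.uint8),0,2)[0],key=cv2.contourArea);print(cv2.minAreaRect(ct))
print(g[284:296,262:284]);print(g[206:228,420:446]);
c,s,m=blob(g>195,(272,288));print("obj",c,s,p2w("top",c,.047))
c,s,m=blob(g>195,(434,215));print("can",c,s,p2w("top",c,.058))
rg=im[:,:,2].astype(int)-im[:,:,1];print(rg[194:220,278:308])
c,s,m=blob(rg>15,(292,206));print("dish",c,s,p2w("top",c,.012))
for q,uv,z in(("objective",(342,304),.025),("canister",(343,164),.03),("cube",(275,383),.02),("dish",(256,260),.01)):print(q,p2w("side",uv,z))
for n,b,f in(("top0",(175,255,235,300),"c1"),("side0",(240,350,310,420),"c2")):
    a=cv2.imread(f"pics/{n}.png")[b[1]:b[3],b[0]:b[2]];cv2.imwrite(f"pics/{f}.png",cv2.resize(a,None,fx=8,fy=8,interpolation=cv2.INTER_CUBIC))
E
```

```text
seat_large [356.4972 211.4816] [342 197  30  30 706] [ 0.6226 -0.0852] outer [356.7417 211.9317] [339 194  36  37 995] [ 0.6211 -0.0856]
seat_medium [356.8005 280.4413] [346 269  23  24 426] [ 0.4558 -0.0861] outer [356.9738 280.6949] [343 267  29  29 649] [ 0.4552 -0.0863]
seat_small [205.2525 217.6162] [198 210  16  16 198] [0.6053 0.2802] outer [206.5341 218.2955] [196 208  22  22 352] [0.6033 0.2765]
seat_square [439.8085 276.5957] [427 263  27  28 423] [ 0.466  -0.2861] outer [439.7111 276.7007] [423 260  34  34 675] [ 0.4657 -0.2852]
((439.800048828125, 276.60003662109375), (20.57182502746582, 19.677396774291992), 63.43495178222656)
cube [198.5342 276.1986] [189 269  17  15 146] [0.4636 0.2856] outer [199.1589 276.5861] [187 269  24  17 302] [0.4631 0.2911]
((197.0, 276.0), (14.0, 16.0), 90.0)
[[193 191 192 195 194 192 197 214 222 222 223 194 170 135  69  84  85 154
  199 193 190 190]
 [191 191 192 193 188 202 219 219 219 218 220 223 192 157 128  81  93  88
  154 195 191 189]
 [194 195 194 194 196 212 220 219 218 218 218 220 225 175  76  76  91  94
   88 153 197 194]
 [193 193 
[... 5332 characters left out ...]
  2 -1 -1
   1  2  0  0  1  1]
 [ 3  2  2  2  2  3  3  3 -2  2 17 23 23 22 22 23 23 20 14  8  6  4  0  1
   1  2  1  2  0  1]
 [ 3  2  2  3  3  2  3  3  2  0  2  2  1  5  8  6  4  1 -1  3  1  1  0  1
   2  2  1  0  3  2]
 [ 2  2  2  2  2  2  2  3  3  3  3  1  2  6  6 -2  1  2  0  1  1  0  1  2
   2  2  1  2  3  2]
 [ 3  3  3  2  2  1  2  2  3  5  2  2  2  3  1  0  1  2  1  1  2  2  2  3
   2  2  2  2  2  2]
 [ 2  1  3  3  3  3  2  1  3  2  1  1  2  3  3  2  2  3  2  0  1  1  0  1
   1  1  2  2  3  0]]
dish [292.2178 205.1719] [282 195  22  21 349] [0.636  0.0703 0.012 ]
objective [0.4395 0.1163 0.025 ]
canister [ 0.6095 -0.2678  0.03  ]
cube [0.4668 0.29   0.02  ]
dish [0.6346 0.0727 0.01  ]
```

```bash
python3 - <<'E'
import cv2,numpy as np
a=cv2.imread("pics/c1.png");b=cv2.imread("pics/c2.png")
a=cv2.resize(a,(400,300));b=cv2.resize(b,(400,400));a=cv2.copyMakeBorder(a,0,100,0,0,0);cv2.imwrite("pics/c12.png",np.clip(np.hstack([a,b])*1.6,0,255))
E
```

```text
[ WARN:0@0.050] global loadsave.cpp:1063 imwrite_ Unsupported depth image for selected encoder is fallbacked to CV_8U.
```

View pics/c12.png

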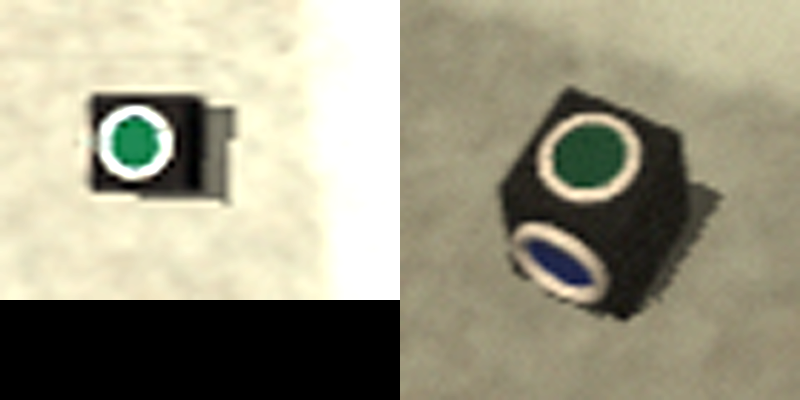

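```bash
python3 - <<'E'
from h import *
im=cv2.imread("pics/top0.png");g=cv2.cvtColor(im,cv2.COLOR_BGR2GRAY).astype(int)
print("can",p2w("top",(434.2,215.3),.058),"obj",p2w("top",(270.7,287.3),.047))
print(g[279:282,184:214]);print(g[266:287,200])
print("cube top L,T,B",p2w("top",(188.6,276),.04),p2w("top",(196,269),.04),p2w("top",(196,283.6),.04), "bottom R",p2w("top",(205,276),.0))
m=(g<135).astype(np.uint8)
for c in cv2.findContours(m,0,2)[0]:
    x,y,w,h=cv2.boundingRect(c)
    if abs(x+w/2-440)<6 and abs(y+h/2-276)<6 or abs(x+w/2-206)<6 and abs(y+h/2-219)<6: 
        print(cv2.minAreaRect(c),cv2.minEnclosingCircle(c)); 
        b=np.array([p2w("top",q,.008)[:2] for q in cv2.boxPoints(cv2.minAreaRect(c))]);e=b[1]-b[0];print(b,np.degrees(np.arctan2(e[1],e[0])))
# verify in side picture
s=cv2.imread("pics/side0.png");print()
P=dict(dish=(.636,.071,.012),can=(.6068,-.263,.058),obj=(.438,.117,.047),cube=(.465,.29,.04),L=(.622,-.0853,.005),M=(.4555,-.0862,.005),S=(.6045,.279,.005),Q=(.466,-.2855,.005))
t=im.copy()
for k,p in P.items():
    for n,i in(("side",s),("top",t)):
        u=w2p(n,p).round().astype(int);cv2.drawMarker(i,tuple(int(v) for v in u),(0,0,255),0,7,1)
for i,b,f in((s,(140,110,480,440),"m_s"),(t,(160,150,480,330),"m_t")):
    a=i[b[1]:b[3],b[0]:b[2]];k=min(800/a.shape[1],600/a.shape[0]);cv2.imwrite(f"pics/{f}.png",cv2.resize(a,None,fx=k,fy=k))
E
```

```text
can [ 0.6078 -0.2628  0.058 ] obj [0.4387 0.1166 0.047 ]
[[149 148 153 151 102  10  86 196 181  66  58  58  57 114 203 173  10  21
   18   6   3  42  68  73  68 121 154 154 156 159]
 [148 146 148 139  93  15  17 131 216 216 161 128 197 245 177  28  21  24
   18   4   4  39  68  72  70 123 155 153 156 159]
 [147 146 144 130  81  19  20  16  43 136 180 160 127  82  12  20  22  24
   18   5   4  40  67  73  70 122 157 155 156 157]]
[149 151 155  52  24  25  20  51 118 176 173 159 123  10  21  22  24  29
  69 147 145]
cube top L,T,B [0.464  0.3087 0.04  ] [0.4803 0.2919 0.04  ] [0.4464 0.2911 0.04  ] bottom R [0.4646 0.2789 0.    ]
((439.7000427246094, 276.8999938964844), (26.385601043701172, 25.491174697875977), 63.43495178222656) ((439.6052551269531, 276.7105407714844), 17.55986785888672)
[[ 0.4797 -0.2436]
 [ 0.5074 -0.2989]
 [ 0.4508 -0.3267]
 [ 0.4233 -0.2715]] -63.36181586509031
((206.5, 218.5), (21.0, 21.0), 90.0) ((206.43804931640625, 218.7035369873047), 11.448958396911621)
[[0.6281 0.3024]
 [0.6284 0.2518]
 [0.5775 0.2508]
 [0.5772 0.3012]] -89.61793060465682
```

View pics/m_s.png

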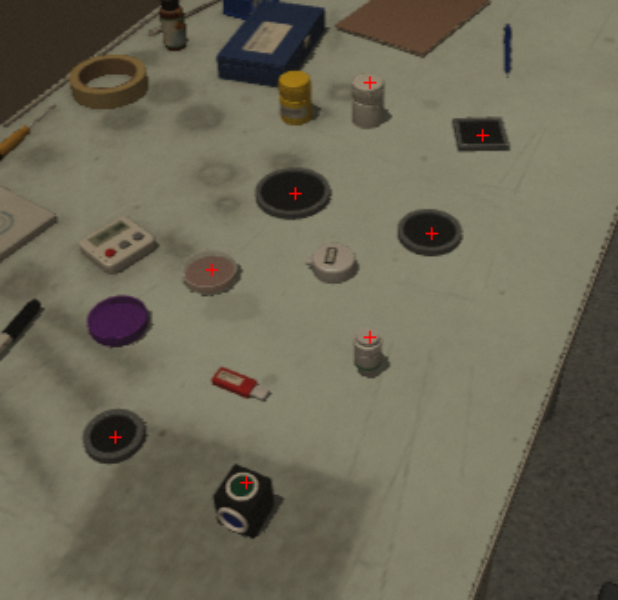

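View pics/m_t.png

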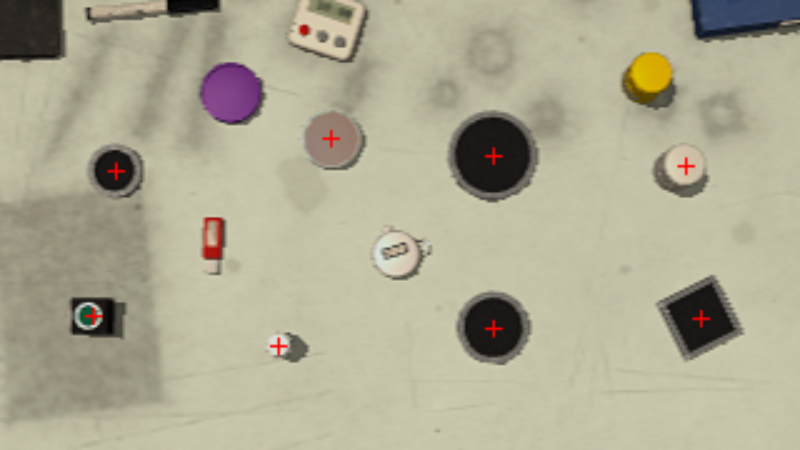

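```bash
python3 -c "
from h import *
rel((.636,.071,.12,90),(.636,.071,.0055,90))"
```

```text
t 1.1 pos [ 0.1557 -0.6053  0.2054] rpy deg [-179.9952    0.0026   14.4249] w 0.0938 F [ 0.1     0.0578 -0.9007] j [ 1.2775  0.4174 -0.0103  1.6136  0.0047  1.1107 -0.053 ]
row [63.36, -53.53, 8.54] [-0.0, -0.0, -1.319] steps 13.3
row [63.36, -53.53, 19.99] [-0.0, -0.0, -1.319] steps 13.7
```

>>> move_arm(
  commands=[
    [63.4,-53.5,8.5,0,0,-1.319,1],
    [63.4,-53.5,8.5,0,0,-1.319,1],
    [63.4,-53.5,8.5,0,0,-1.319,1],
    [63.4,-53.5,8.5,0,0,-1.319,1],
    [63.4,-53.5,8.5,0,0,-1.319,1],
    [63.4,-53.5,8.5,0,0,-1.319,1],
    [63.4,-53.5,8.5,0,0,-1.319,1],
    [63.4,-53.5,8.5,0,0,-1.319,1],
    [63.4,-53.5,8.5,0,0,-1.319,1],
    [63.4,-53.5,8.5,0,0,-1.319,1],
    [63.4,-53.5,8.5,0,0,-1.319,1],
    [63.4,-53.5,8.5,0,0,-1.319,1],
  ],
  force=15,
)

```text
time_s: 2.6
tool_pos: [0.5892, 0.0043, 0.1289]
tcp_rot: [3.141, 0.0, 1.57]
wrist_force: [2.0, -1.6, 0.7]
gripper_width: 0.0939
```

```bash
python3 -c "
from h import *
rel((.636,.071,.12,90),(.636,.071,.0055,90))"
```

```text
t 2.6 pos [0.5892 0.0043 0.1289] rpy deg [179.9819   0.0152  89.9701] w 0.0939 F [ 2.0109 -1.5861  0.6698] j [ 0.3481  0.4891 -0.531   1.7621  0.2931  0.9694 -0.2997]
row [6.67, 4.68, 0.89] [0.0, 0.0, -0.001] steps 1.3
row [6.67, 4.68, 12.34] [0.0, 0.0, -0.001] steps 2.4
```

>>> move_arm(
  commands=[
    [6.7,4.7,0.9,0,0,0,1],
    [6.7,4.7,0.9,0,0,0,1],
    [6.7,4.7,0.9,0,0,0,1],
    [6.7,4.7,7.0,0,0,0,1],
    [6.7,4.7,7.0,0,0,0,1],
    [6.7,4.7,7.0,0,0,0,1],
  ],
)

```text
time_s: 3.35
tool_pos: [0.6356, 0.0689, 0.0609]
tcp_rot: [3.14, 0.0, 1.57]
wrist_force: [0.3, -0.4, 1.1]
gripper_width: 0.0939
```

```bash
python3 -c "
from h import *
snap('top','t1',(230,150,360,250));snap('side','s1',(190,170,340,320))
rel((.636,.071,.0055,90))"
```

```text
t 3.45 pos [0.6361 0.0694 0.0614] rpy deg [179.841   -0.006   89.9587] w 0.094 F [-0.4333 -0.279  -0.8652] j [ 0.1972  0.6533 -0.4931  1.6719  0.374   0.9086 -0.4428]
row [0.16, -0.03, 5.59] [0.003, -0.0, -0.001] steps 0.9
```

View pics/s1.png

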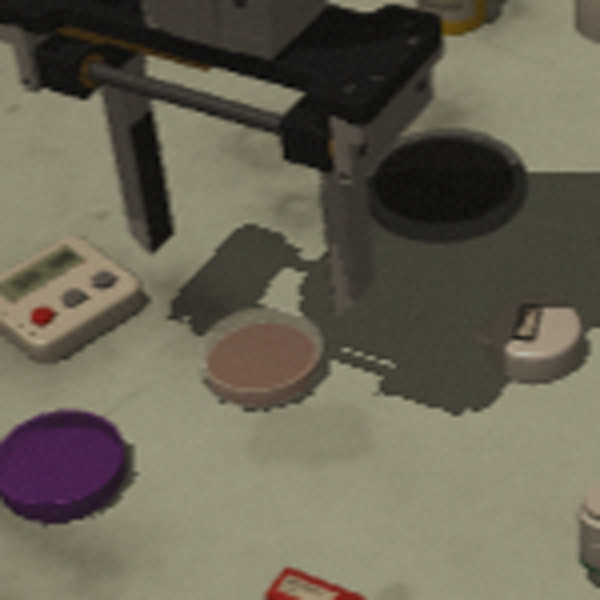

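View pics/t1.png

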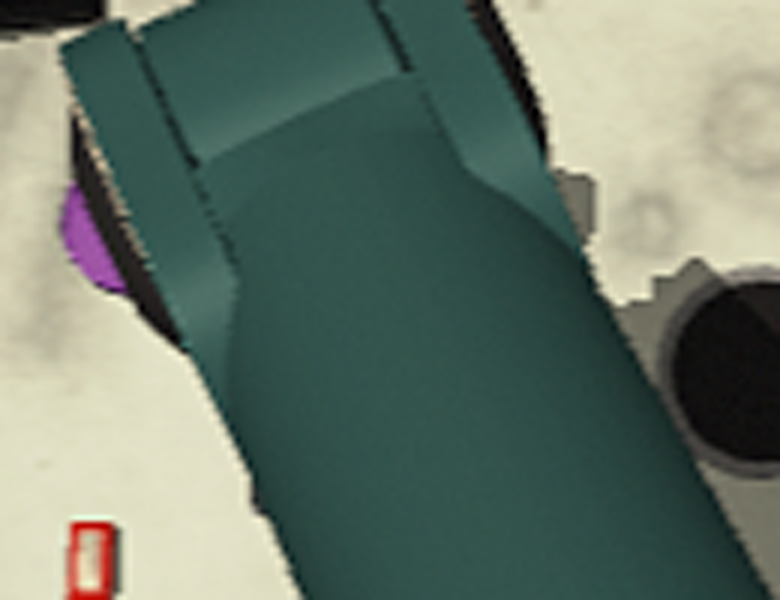

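>>> move_arm(
  commands=[
    [0.15,0,3.0,0,0,0,1],
    [0.15,0,5.6,0,0,0,1],
    [0.15,0,5.6,0,0,0,1],
    [0.15,0,5.6,0,0,0,0.35],
    [0.15,0,5.6,0,0,0,0.35],
    [0.15,0,5.6,0,0,0,0.35],
    [0.15,0,5.6,0,0,0,0.35],
    [0.15,0,5.6,0,0,0,0.35],
    [0.15,0,5.6,0,0,0,0.35],
  ],
  force=15,
)

```text
time_s: 4.58
tool_pos: [0.6352, 0.0713, 0.0032]
tcp_rot: [3.141, -0.0, 1.571]
wrist_force: [-0.7, -0.3, 5.6]
gripper_width: 0.0544
```

```bash
python3 -c "
from h import *
rel((.636,.071,.0055,90))
for i in range(3): ctrl.get_image('side');rel()"
```

```text
t 4.58 pos [0.6352 0.0713 0.0032] rpy deg [179.9896  -0.0013  89.9997] w 0.0544 F [-0.6638 -0.2572  5.552 ] j [ 0.1698  0.7307 -0.4591  1.6916  0.4173  0.8179 -0.4772]
row [-0.03, 0.08, -0.23] [0.0, -0.0, -0.0] steps 0.0
t 4.62 pos [0.6352 0.0713 0.0032] rpy deg [179.9888  -0.0005  89.9974] w 0.0546 F [-1.2301  0.4442  4.9257] j [ 0.1699  0.7307 -0.4591  1.6916  0.4173  0.8179 -0.4772]
t 4.67 pos [0.6352 0.0713 0.0032] rpy deg [179.9877  -0.0031  90.0008] w 0.0543 F [-1.4802 -1.0618  5.9217] j [ 0.1698  0.7307 -0.4591  1.6916  0.4173  0.8178 -0.4772]
t 4.72 pos [0.6352 0.0713 0.0032] rpy deg [179.9909  -0.0008  89.9981] w 0.0545 F [-1.8314 -1.1338  5.0709] j [ 0.1699  0.7307 -0.4591  1.6916  0.4173  0.8178 -0.4772]
```

>>> move_arm(
  commands=[
    [0,0,0,0,0,0,0.72],
    [0,0,-0.15,0,0,0,0.72],
    [0,0,-0.3,0,0,0,0.72],
    [0,0,-0.3,0,0,0,0.72],
    [0,0,-0.3,0,0,0,0.35],
    [0,0,-0.3,0,0,0,0.35],
    [0,0,-0.3,0,0,0,0.35],
    [0,0,-0.3,0,0,0,0.35],
  ],
  force=15,
)

```text
time_s: 5.72
tool_pos: [0.635, 0.0713, 0.0059]
tcp_rot: [-3.141, -0.0, 1.571]
wrist_force: [-0.4, -0.2, -0.1]
gripper_width: 0.0547
```

```bash
python3 -c "
from h import *
rel((.635,.071,.08,90),(.622,-.0853,.08,90),(.622,-.0853,.03,90))"
```

```text
t 5.72 pos [0.635  0.0713 0.0059] rpy deg [-179.9923   -0.0039   90.0003] w 0.0547 F [-0.3823 -0.2463 -0.1481] j [ 0.1712  0.7269 -0.461   1.6911  0.4151  0.8223 -0.4756]
row [-0.03, -0.0, -7.41] [-0.0, -0.0, 0.0] steps 1.2
row [-15.66, -1.3, -7.41] [-0.0, -0.0, 0.0] steps 2.8
row [-15.66, -1.3, -2.41] [-0.0, -0.0, 0.0] steps 2.5
```

Held at a tip height of 5.9 mm, with no contact force. I'll lift the dish and carry it gently.

>>> move_arm(
  commands=[
    [0,0,-2,0,0,0,0.35],
    [0,0,-5,0,0,0,0.35],
    [-3,-0.2,-6,0,0,0,0.35],
    [-7,-0.6,-6,0,0,0,0.35],
    [-11,-0.9,-6,0,0,0,0.35],
    [-14,-1.2,-6,0,0,0,0.35],
    [-15.7,-1.3,-5,0,0,0,0.35],
    [-15.7,-1.3,-3.5,0,0,0,0.35],
    [-15.7,-1.3,-2.4,0,0,0,0.35],
    [-15.7,-1.3,-2.4,0,0,0,0.35],
  ],
)

```text
time_s: 6.98
tool_pos: [0.6215, -0.084, 0.0288]
tcp_rot: [-3.14, -0.001, 1.573]
wrist_force: [-0.5, 0.2, -0.6]
gripper_width: 0.0546
```

```bash
python3 -c "
from h import *
snap('side','s2',(220,140,420,300))
rel((.622,-.0853,.0112,90))"
```

```text
t 7.03 pos [ 0.6219 -0.0843  0.0295] rpy deg [-179.9487   -0.0435   90.0962] w 0.0543 F [ 0.2544 -0.0271 -0.4094] j [ 0.4263  0.6769 -0.4669  1.7148  0.3861  0.8435 -0.2107]
row [-0.1, 0.01, 1.83] [-0.001, -0.001, 0.002] steps 0.3
```

View pics/s2.png

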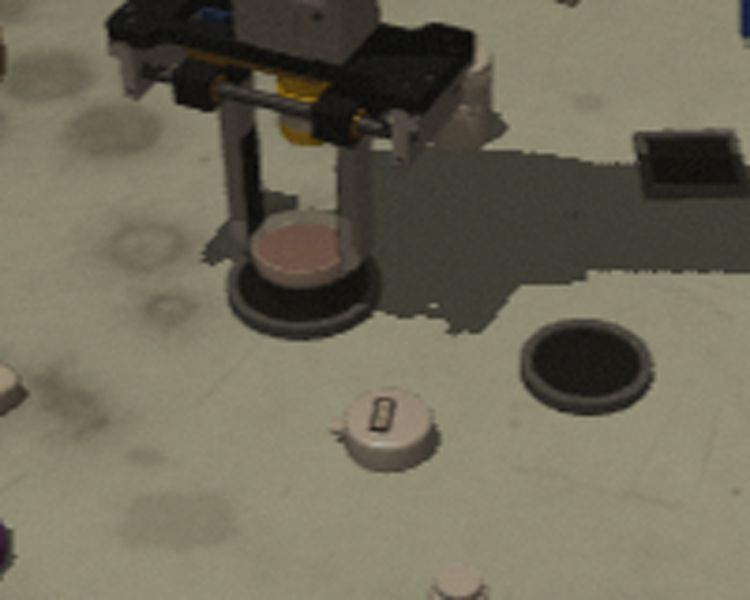

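>>> move_arm(
  commands=[
    [-0.1,0,1.0,0,0,0,0.35],
    [-0.1,0,1.75,0,0,0,0.35],
    [-0.1,0,1.75,0,0,0,0.35],
  ],
)

```text
time_s: 7.4
tool_pos: [0.6216, -0.0866, 0.0118]
tcp_rot: [-3.14, -0.0, 1.571]
wrist_force: [-0.2, 0.5, 0.3]
gripper_width: 0.0541
```

>>> move_arm(
  commands=[
    [0,0,0.08,0,0,0,0.35],
    [0,0,0.08,0,0,0,0.35],
    [0,0,0.08,0,0,0,0.75],
    [0,0,0.08,0,0,0,0.75],
    [0,0,0.08,0,0,0,0.75],
    [0,0,-3,0,0,0,0.85],
    [0,0,-8,0,0,0,1],
  ],
)

```text
time_s: 8.28
tool_pos: [0.6211, -0.0866, 0.0922]
tcp_rot: [-3.139, -0.001, 1.571]
wrist_force: [0.9, -0.7, 0.1]
gripper_width: 0.0866
```

```bash
python3 -c "
from h import *
snap('side','s3',(220,140,420,300))
rel((.6078,-.2628,.12,50),(.6078,-.2628,.08,50),(.6078,-.2628,.025,50))"
```

```text
t 8.32 pos [ 0.6245 -0.0865  0.0997] rpy deg [179.6668   0.0347  90.0209] w 0.0906 F [ 4.6247 -0.0764  7.3164] j [ 0.4575  0.5879 -0.5059  1.6795  0.3359  0.9555 -0.1712]
row [-17.63, -1.66, -2.03] [0.006, -0.001, 0.698] steps 3.7
row [-17.63, -1.69, 1.97] [0.006, -0.001, 0.698] steps 3.7
row [-17.63, -1.72, 7.47] [0.006, -0.001, 0.698] steps 3.7
```

View pics/s3.png

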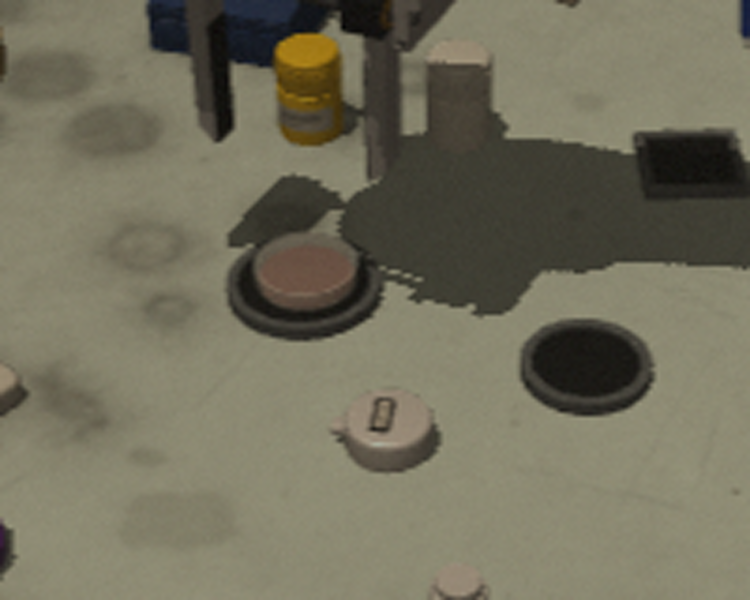

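>>> move_arm(
  commands=[
    [-17.6,-1.7,-2,0.006,0,0.698,1],
    [-17.6,-1.7,-2,0.006,0,0.698,1],
    [-17.6,-1.7,-2,0.006,0,0.698,1],
    [-17.6,-1.7,-2,0.006,0,0.698,1],
    [-17.6,-1.7,-1,0.006,0,0.698,1],
    [-17.6,-1.7,1.5,0.006,0,0.698,1],
    [-17.6,-1.7,1.5,0.006,0,0.698,1],
    [-17.6,-1.7,1.5,0.006,0,0.698,1],
  ],
)

```text
time_s: 9.32
tool_pos: [0.6054, -0.2622, 0.0779]
tcp_rot: [-3.136, 0.002, 0.875]
wrist_force: [-0.5, 0.7, -0.1]
gripper_width: 0.0942
```

```bash
python3 -c "
from h import *
snap('side','s4',(280,100,420,200))
rel((.6078,-.2628,.024,50))"
```

```text
t 9.38 pos [ 0.6055 -0.2624  0.0782] rpy deg [-179.7197    0.0904   50.1073] w 0.0941 F [-0.5359  0.0801 -0.3744] j [ 0.5832  0.6353 -0.3134  1.6057  0.2278  0.942  -0.5047]
row [0.12, 0.23, 5.42] [-0.005, 0.002, 0.002] steps 0.9
```

View pics/s4.png

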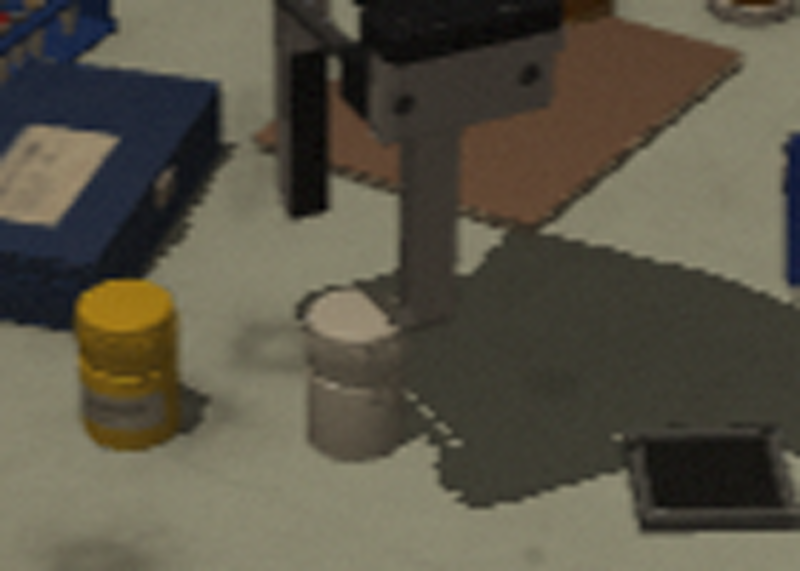

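>>> move_arm(
  commands=[
    [0.1,0.2,3,-0.005,0.002,0,1],
    [0.1,0.2,5.3,-0.005,0.002,0,1],
    [0.1,0.2,5.3,-0.005,0.002,0,1],
    [0.1,0.2,5.3,-0.005,0.002,0,0.2],
    [0.1,0.2,5.3,-0.005,0.002,0,0.2],
    [0.1,0.2,5.3,-0.005,0.002,0,0.2],
    [0.1,0.2,5.3,-0.005,0.002,0,0.2],
    [0.1,0.2,5.3,-0.005,0.002,0,0.2],
    [0.1,0.2,5.3,-0.005,0.002,0,0.2],
  ],
  force=15,
)

```text
time_s: 10.5
tool_pos: [0.6069, -0.2631, 0.0245]
tcp_rot: [-3.141, -0.0, 0.873]
wrist_force: [0.2, 0.9, 1.0]
gripper_width: 0.0398
```

```bash
python3 -c "
from h import *
snap('side','s5',(280,100,420,200))
rel((.4555,-.0862,.09,50),(.4555,-.0862,.04,50))"
```

```text
t 10.55 pos [ 0.607  -0.2631  0.0245] rpy deg [-179.9656    0.0006   50.0099] w 0.0396 F [-0.1495 -1.0585  0.9865] j [ 0.5707  0.7033 -0.2953  1.6279  0.2532  0.8488 -0.5247]
row [3.82, -22.98, -6.54] [-0.001, 0.0, 0.0] steps 3.9
row [3.82, -22.97, -1.54] [-0.001, 0.0, 0.0] steps 3.7
```

View pics/s5.png

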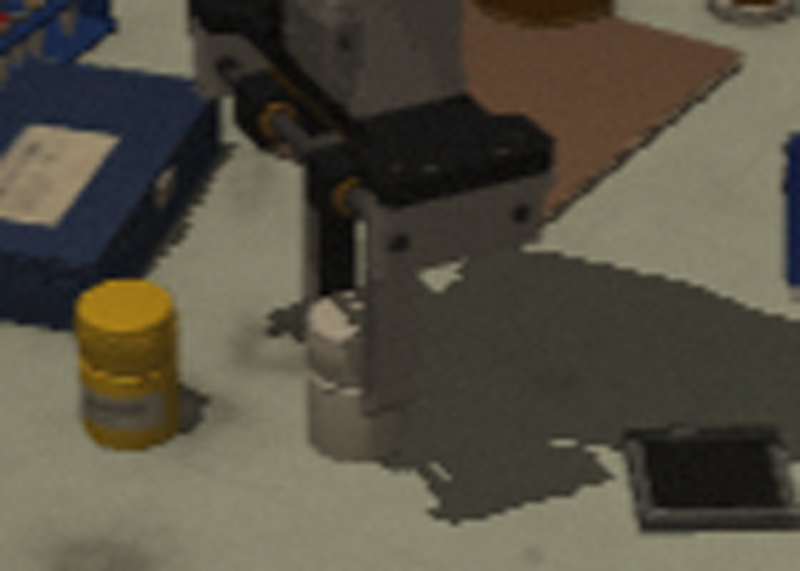

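>>> move_arm(
  commands=[
    [0,0,-2,0,0,0,0.2],
    [0,0,-5,0,0,0,0.2],
    [0.7,-4,-5,0,0,0,0.2],
    [1.4,-8.5,-5,0,0,0,0.2],
    [2.2,-13,-5,0,0,0,0.2],
    [2.9,-17.5,-5,0,0,0,0.2],
    [3.5,-21,-5,0,0,0,0.2],
    [3.8,-23,-4,0,0,0,0.2],
    [3.8,-23,-2.5,0,0,0,0.2],
    [3.8,-23,-1.5,0,0,0,0.2],
    [3.8,-23,-1.5,0,0,0,0.2],
  ],
)

```text
time_s: 11.92
tool_pos: [0.4552, -0.0866, 0.0389]
tcp_rot: [-3.14, 0.0, 0.872]
wrist_force: [0.5, 0.0, -1.2]
gripper_width: 0.0398
```

```bash
python3 -c "
from h import *
snap('side','s6',(300,160,440,260))
rel((.4555,-.0862,.0298,50))"
```

```text
t 11.97 pos [ 0.4554 -0.0866  0.0394] rpy deg [-179.9293    0.01     49.9728] w 0.04 F [ 0.1283  0.1939 -0.4132] j [ 0.4311  0.4078 -0.3608  2.1225  0.2328  0.6492 -0.7878]
row [0.04, -0.01, 0.96] [-0.001, 0.0, -0.0] steps 0.2
```

View pics/s6.png

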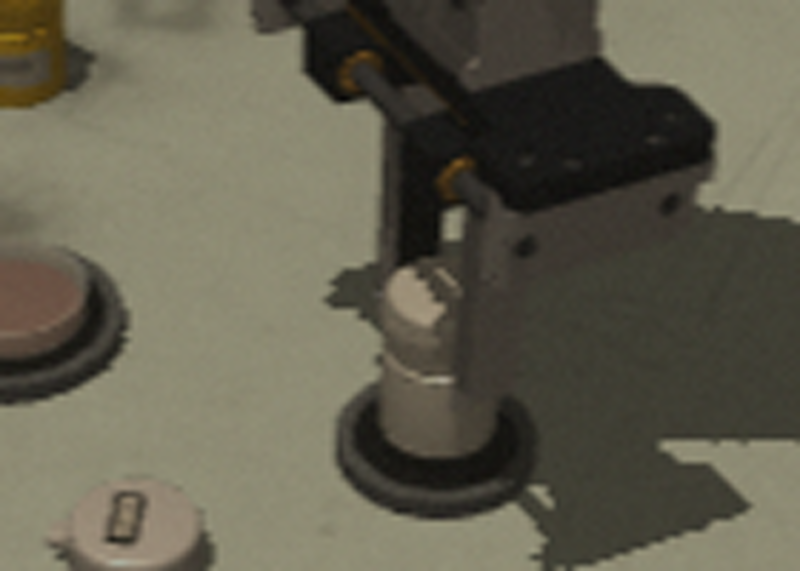

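The canister is centred over the medium seat, so I'll lower it and release.

>>> move_arm(
  commands=[
    [0,0,0.6,0,0,0,0.2],
    [0,0,1.0,0,0,0,0.2],
    [0,0,1.0,0,0,0,0.2],
    [0,0,1.0,0,0,0,0.6],
    [0,0,1.0,0,0,0,0.8],
    [0,0,1.0,0,0,0,0.9],
    [0,0,1.0,0,0,0,1],
    [0,0,-3,0,0,0,1],
    [0,0,-8,0,0,0,1],
    [0,0,-9,0,0,0,1],
  ],
)

```text
time_s: 13.22
tool_pos: [0.4565, -0.0865, 0.1323]
tcp_rot: [3.138, -0.002, 0.873]
wrist_force: [-1.0, -0.1, -0.1]
gripper_width: 0.0941
```

```bash
python3 -c "
from h import *
snap('side','s7',(220,140,460,320))
rel((.4387,.1166,.125,90),(.4387,.1166,.075,90))"
```

```text
t 13.28 pos [ 0.4563 -0.0866  0.1319] rpy deg [179.8399  -0.0723  49.9939] w 0.0942 F [0.82   0.4394 1.995 ] j [ 0.4899  0.2487 -0.4164  2.0628  0.1334  0.852  -0.7011]
row [14.43, -14.41, 0.67] [0.003, -0.0, -0.698] steps 3.7
row [14.42, -14.42, 5.67] [0.003, -0.0, -0.698] steps 3.7
```

View pics/s7.png

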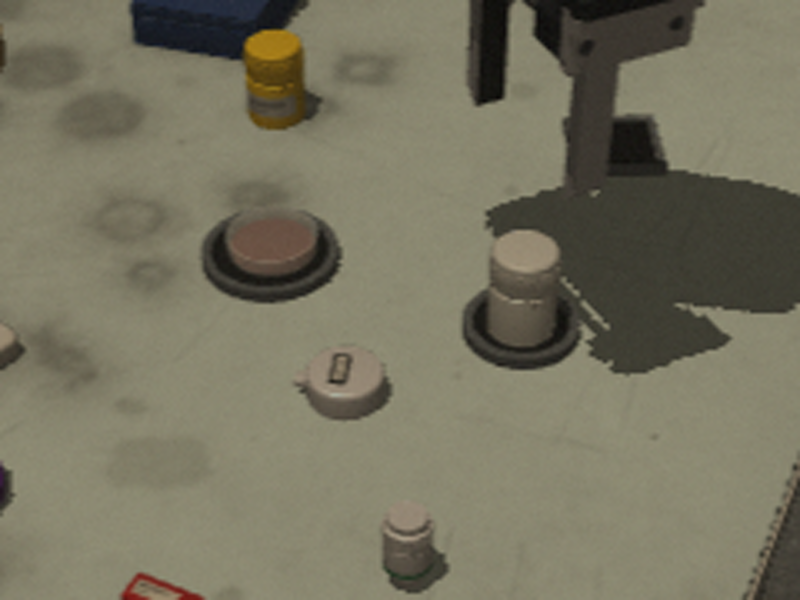

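>>> move_arm(
  commands=[
    [14.4,-14.4,0.7,0.003,0,-0.698,1],
    [14.4,-14.4,0.7,0.003,0,-0.698,1],
    [14.4,-14.4,0.7,0.003,0,-0.698,1],
    [14.4,-14.4,0.7,0.003,0,-0.698,1],
    [14.4,-14.4,3,0.003,0,-0.698,1],
    [14.4,-14.4,5.7,0.003,0,-0.698,1],
    [14.4,-14.4,5.7,0.003,0,-0.698,1],
    [14.4,-14.4,5.7,0.003,0,-0.698,1],
  ],
)

```text
time_s: 14.28
tool_pos: [0.4374, 0.1169, 0.073]
tcp_rot: [-3.138, -0.002, 1.571]
wrist_force: [-0.1, 0.7, 0.3]
gripper_width: 0.0939
```

```bash
python3 -c "
from h import *
snap('side','s8',(280,240,420,345))
rel((.4387,.1166,.015,90))"
```

```text
t 14.32 pos [0.4377 0.1168 0.0733] rpy deg [-179.8469   -0.0936   90.002 ] w 0.0938 F [-0.5985 -0.4252  0.0732] j [ 0.202   0.3668 -0.6114  2.1223  0.3064  0.7401 -0.6073]
row [-0.03, 0.12, 5.83] [-0.003, -0.002, 0.0] steps 0.9
```

View pics/s8.png

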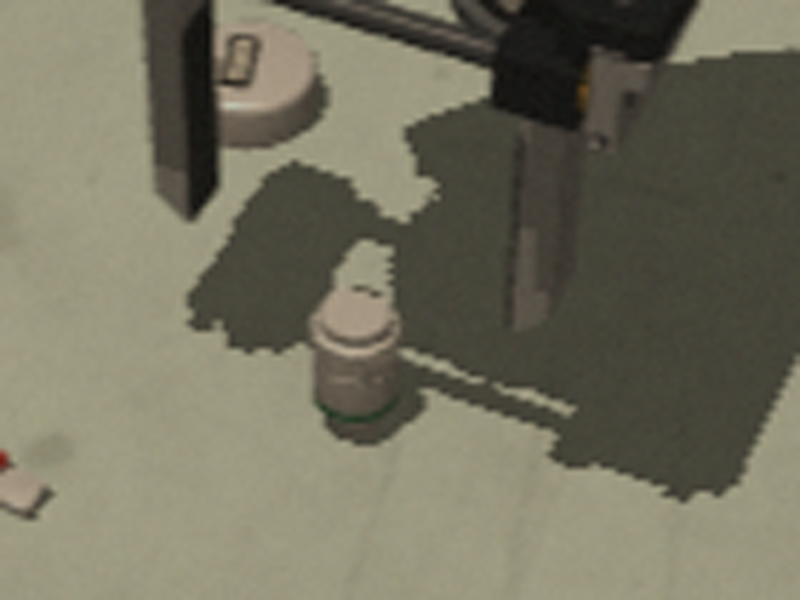

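>>> move_arm(
  commands=[
    [0,0.1,3.5,-0.003,-0.002,0,1],
    [0,0.1,5.8,-0.003,-0.002,0,1],
    [0,0.1,5.8,-0.003,-0.002,0,1],
    [0,0.1,5.8,-0.003,-0.002,0,0.1],
    [0,0.1,5.8,-0.003,-0.002,0,0.1],
    [0,0.1,5.8,-0.003,-0.002,0,0.1],
    [0,0.1,5.8,-0.003,-0.002,0,0.1],
    [0,0.1,5.8,-0.003,-0.002,0,0.1],
    [0,0.1,5.8,-0.003,-0.002,0,0.1],
    [0,0.1,5.8,-0.003,-0.002,0,0.1],
  ],
  force=12,
)

```text
time_s: 15.58
tool_pos: [0.4382, 0.1168, 0.0147]
tcp_rot: [-3.141, 0.001, 1.571]
wrist_force: [-0.3, 0.0, 0.3]
gripper_width: 0.0274
```

```bash
python3 -c "
from h import *
snap('side','s9',(280,240,420,345))
rel((.6045,.279,.065,90),(.6045,.279,.03,90))"
```

```text
t 15.62 pos [0.4382 0.1168 0.0147] rpy deg [-179.9871    0.0325   90.0033] w 0.0244 F [ 0.3656 -0.0319  1.1227] j [ 0.1317  0.4753 -0.5396  2.1507  0.4189  0.6175 -0.7059]
row [16.22, 16.63, -5.04] [-0.0, 0.001, 0.0] steps 3.8
row [16.22, 16.63, -1.54] [-0.0, 0.001, 0.0] steps 3.7
```

View pics/s9.png

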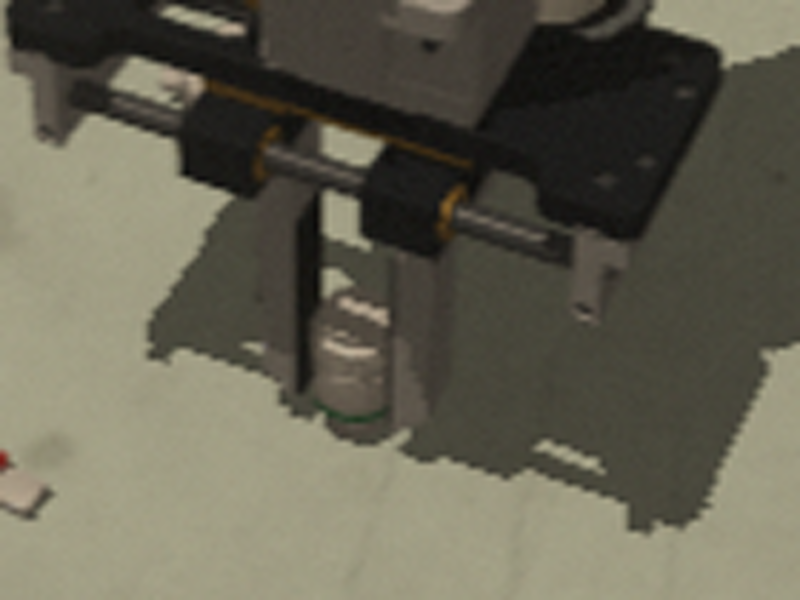

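>>> move_arm(
  commands=[
    [0,0,0,0,0,0,0.1],
    [0,0,0,0,0,0,0.1],
    [0,0,0,0,0,0,0.1],
    [0,0,-2,0,0,0,0.1],
    [0,0,-5,0,0,0,0.1],
  ],
)

```text
time_s: 16.25
tool_pos: [0.4375, 0.1168, 0.0648]
tcp_rot: [-3.14, 0.001, 1.571]
wrist_force: [0.1, -0.3, -0.6]
gripper_width: 0.0245
```

```bash
python3 -c "
from h import *
snap('side','s10',(280,200,420,305))
rel((.6045,.279,.065,90),(.6045,.279,.03,90))"
```

```text
t 16.3 pos [0.4393 0.1174 0.0682] rpy deg [179.8737   0.0047  90.0343] w 0.0244 F [4.1874 1.4765 2.9925] j [ 0.1969  0.3772 -0.6096  2.1247  0.3242  0.7272 -0.6239]
row [16.15, 16.53, 0.35] [0.002, 0.0, 0.001] steps 3.7
row [16.15, 16.53, 3.85] [0.002, 0.0, 0.001] steps 3.7
```

View pics/s10.png

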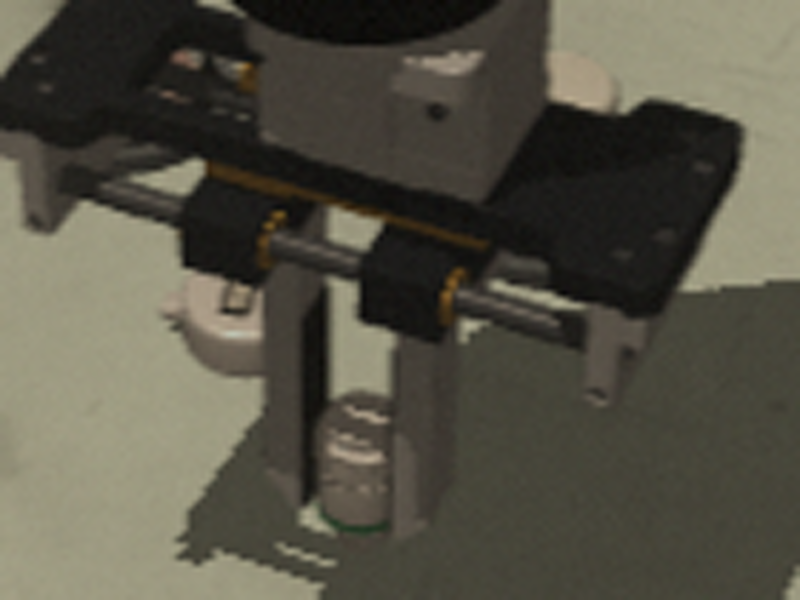

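>>> move_arm(
  commands=[
    [3,3,0,0,0,0,0.1],
    [6.5,6.5,0,0,0,0,0.1],
    [10,10,0,0,0,0,0.1],
    [13.5,13.5,0,0,0,0,0.1],
    [15.5,15.8,0,0,0,0,0.1],
    [16.2,16.6,1.0,0,0,0,0.1],
    [16.2,16.6,2.5,0,0,0,0.1],
    [16.2,16.6,3.3,0,0,0,0.1],
    [16.2,16.6,3.3,0,0,0,0.1],
    [16.2,16.6,3.3,0,0,0,0.1],
  ],
)

```text
time_s: 17.55
tool_pos: [0.6043, 0.2785, 0.032]
tcp_rot: [3.141, 0.001, 1.571]
wrist_force: [0.2, 0.7, -1.3]
gripper_width: 0.0244
```

```bash
python3 -c "
from h import *
snap('side','s11',(140,280,280,385))
rel((.6045,.279,.0197,90))"
```

```text
t 17.6 pos [0.6044 0.2786 0.0321] rpy deg [179.9718   0.0213  89.9823] w 0.0243 F [-0.2505  0.124  -0.8937] j [-0.1146  0.7427 -0.5276  1.609   0.4458  0.9121 -0.8048]
row [0.04, 0.01, 1.24] [0.0, 0.0, -0.0] steps 0.2
```

View pics/s11.png

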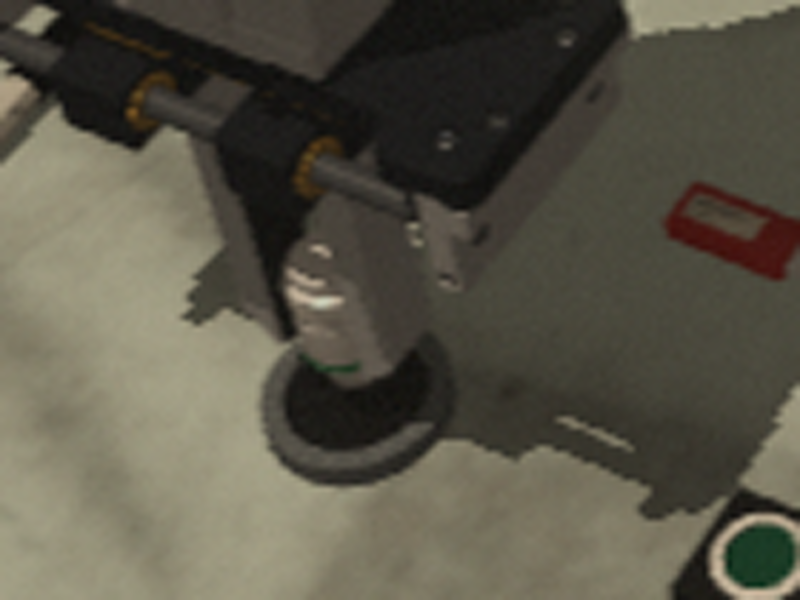

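>>> move_arm(
  commands=[
    [0,0,0.7,0,0,0,0.1],
    [0,0,1.2,0,0,0,0.1],
    [0,0,1.2,0,0,0,0.1],
    [0,0,1.2,0,0,0,0.1],
  ],
)

```text
time_s: 18.1
tool_pos: [0.6041, 0.2787, 0.0193]
tcp_rot: [-3.141, 0.001, 1.571]
wrist_force: [0.2, -1.3, -1.1]
gripper_width: 0.024
```

>>> move_arm(
  commands=[
    [0,0,0,0,0,0,0.3],
    [0,0,0,0,0,0,0.45],
    [0,0,0,0,0,0,0.6],
    [0,0,0,0,0,0,0.7],
    [0,0,0,0,0,0,0.8],
    [0,0,-4,0,0,0,0.9],
    [0,0,-9,0,0,0,1],
    [0,0,-9,0,0,0,1],
  ],
)

```text
time_s: 19.1
tool_pos: [0.6059, 0.2799, 0.1135]
tcp_rot: [3.137, -0.002, 1.571]
wrist_force: [0.2, -0.6, -0.7]
gripper_width: 0.093
```

```bash
python3 -c "
from h import *
snap('side','s12',(140,250,330,440))
rel((.4635,.2915,.11,90),(.4635,.2915,.07,90))"
```

```text
t 19.15 pos [0.605  0.2791 0.1112] rpy deg [179.8586  -0.0168  89.9903] w 0.0935 F [-0.9101 -0.8229 -0.27  ] j [-0.0871  0.6499 -0.5701  1.5687  0.3906  1.0362 -0.7652]
row [1.24, -14.15, 0.08] [0.002, -0.0, -0.0] steps 2.3
row [1.23, -14.16, 4.08] [0.002, -0.0, -0.0] steps 2.4
```

View pics/s12.png

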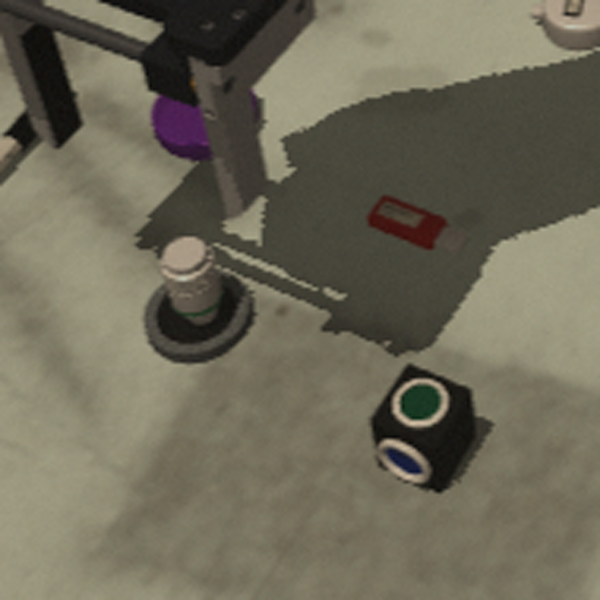

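>>> move_arm(
  commands=[
    [1.2,-14.2,0,0,0,0,1],
    [1.2,-14.2,0,0,0,0,1],
    [1.2,-14.2,0,0,0,0,1],
    [1.2,-14.2,2,0,0,0,1],
    [1.2,-14.2,4,0,0,0,1],
    [1.2,-14.2,4,0,0,0,1],
    [1.2,-14.2,4,0,0,0,1],
  ],
)

```text
time_s: 20.02
tool_pos: [0.4625, 0.2908, 0.0692]
tcp_rot: [-3.141, 0.0, 1.57]
wrist_force: [-0.2, 0.7, -0.3]
gripper_width: 0.0941
```

```bash
python3 -c "
from h import *
snap('side','s13',(200,300,340,420))
rel((.4635,.2915,.015,90))"
```

```text
t 20.07 pos [0.4626 0.2909 0.0696] rpy deg [-179.985     0.0149   89.9826] w 0.0936 F [-0.4214  0.4066 -0.2686] j [-0.1426  0.5222 -0.5988  1.9044  0.3899  0.8327 -0.9468]
row [0.06, 0.09, 5.46] [-0.0, 0.0, -0.0] steps 0.9
```

View pics/s13.png

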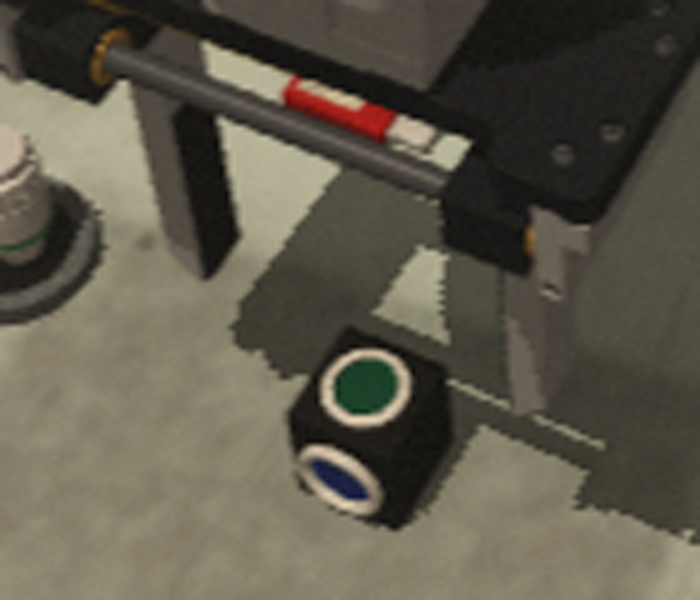

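>>> move_arm(
  commands=[
    [0.05,0.1,3,0,0,0,1],
    [0.05,0.1,5.4,0,0,0,1],
    [0.05,0.1,5.4,0,0,0,1],
    [0.05,0.1,5.4,0,0,0,0.2],
    [0.05,0.1,5.4,0,0,0,0.2],
    [0.05,0.1,5.4,0,0,0,0.2],
    [0.05,0.1,5.4,0,0,0,0.2],
    [0.05,0.1,5.4,0,0,0,0.2],
    [0.05,0.1,5.4,0,0,0,0.2],
    [0.05,0.1,5.4,0,0,0,0.2],
  ],
  force=15,
)

```text
time_s: 21.32
tool_pos: [0.4633, 0.2913, 0.0156]
tcp_rot: [-3.141, 0.001, 1.571]
wrist_force: [0.5, 0.2, 0.8]
gripper_width: 0.034
```

```bash
python3 -c "
from h import *
snap('side','s14',(200,300,340,420))
rel()"
```

```text
t 21.38 pos [0.4632 0.2913 0.0156] rpy deg [-179.9888    0.0351   90.0013] w 0.0334 F [-0.086  -0.3047  0.3291] j [-0.1845  0.6048 -0.5488  1.9253  0.4574  0.7376 -1.    ]
```

View pics/s14.png

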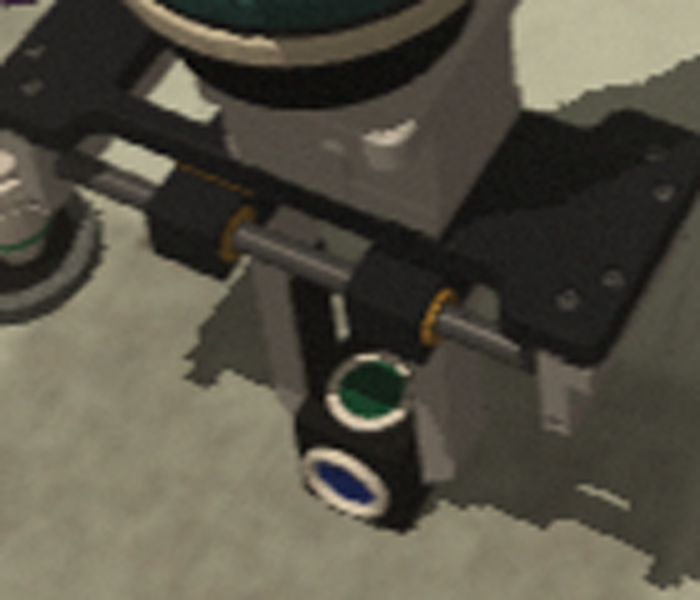

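```bash
python3 -c "
from h import *
rel((.463,.291,.13,90),(.466,-.2857,.13,116.6),(.466,-.2857,.05,116.6))"
```

```text
t 21.38 pos [0.4632 0.2913 0.0156] rpy deg [-179.9888    0.0351   90.0013] w 0.0334 F [-0.086  -0.3047  0.3291] j [-0.1845  0.6048 -0.5488  1.9253  0.4574  0.7376 -1.    ]
row [-0.03, -0.03, -11.44] [-0.0, 0.001, 0.0] steps 1.8
row [-57.7, 0.27, -11.41] [-0.0, 0.001, -0.464] steps 9.4
row [-57.7, 0.28, -3.41] [-0.0, 0.001, -0.464] steps 9.2
```

>>> move_arm(
  commands=[
    [0,0,-3,0,0,0,0.2],
    [0,0,-8,0,0,0,0.2],
    [-3,0,-11.4,0,0,0,0.2],
    [-7,0,-11.4,0,0,-0.05,0.2],
    [-12,0,-11.4,0,0,-0.1,0.2],
    [-17,0,-11.4,0,0,-0.15,0.2],
    [-22,0,-11.4,0,0,-0.2,0.2],
    [-27,0,-11.4,0,0,-0.25,0.2],
    [-32,0,-11.4,0,0,-0.3,0.2],
    [-37,0.1,-11.4,0,0,-0.35,0.2],
    [-42,0.2,-11.4,0,0,-0.4,0.2],
    [-45,0.3,-11.4,0,0,-0.46,0.2],
  ],
)

```text
time_s: 22.88
tool_pos: [0.4658, -0.1611, 0.1298]
tcp_rot: [-3.141, 0.001, 2.031]
wrist_force: [-0.4, 0.3, -1.3]
gripper_width: 0.0337
```

```bash
python3 -c "
from h import *
rel((.466,-.2857,.13,116.6),(.466,-.2857,.04,116.6))"
```

```text
t 22.88 pos [ 0.4658 -0.1611  0.1298] rpy deg [-179.9556    0.0371  116.3407] w 0.0337 F [-0.4049  0.3    -1.2624] j [ 0.7817  0.3318 -0.6001  1.9927  0.241   0.8864  0.5131]
row [-11.17, -5.51, -0.01] [-0.001, 0.001, -0.005] steps 2.0
row [-11.17, -5.5, 8.99] [-0.001, 0.001, -0.005] steps 2.5
```

>>> move_arm(
  commands=[
    [-4,-2,0,0,0,0,0.2],
    [-8,-4,0,0,0,0,0.2],
    [-10.5,-5.2,1.5,0,0,0,0.2],
    [-11.2,-5.5,4,0,0,0,0.2],
    [-11.2,-5.5,7,0,0,0,0.2],
    [-11.2,-5.5,9,0,0,0,0.2],
    [-11.2,-5.5,9,0,0,0,0.2],
    [-11.2,-5.5,9,0,0,0,0.2],
  ],
)

```text
time_s: 23.88
tool_pos: [0.4672, -0.2836, 0.0408]
tcp_rot: [3.142, 0.001, 2.031]
wrist_force: [0.2, 0.2, -0.8]
gripper_width: 0.034
```

```bash
python3 -c "
from h import *
snap('side','s15',(360,130,460,210));snap('top','t15',(330,200,500,320))
rel((.466,-.2857,.0206,116.6))"
```

```text
t 23.98 pos [ 0.4672 -0.2838  0.041 ] rpy deg [179.988    0.102  116.3612] w 0.0337 F [-1.2269 -0.3238 -0.863 ] j [ 0.8735  0.5433 -0.483   1.9217  0.3574  0.7598  0.6477]
row [-0.12, -0.19, 2.04] [0.0, 0.002, -0.004] steps 0.3
```

View pics/s15.png

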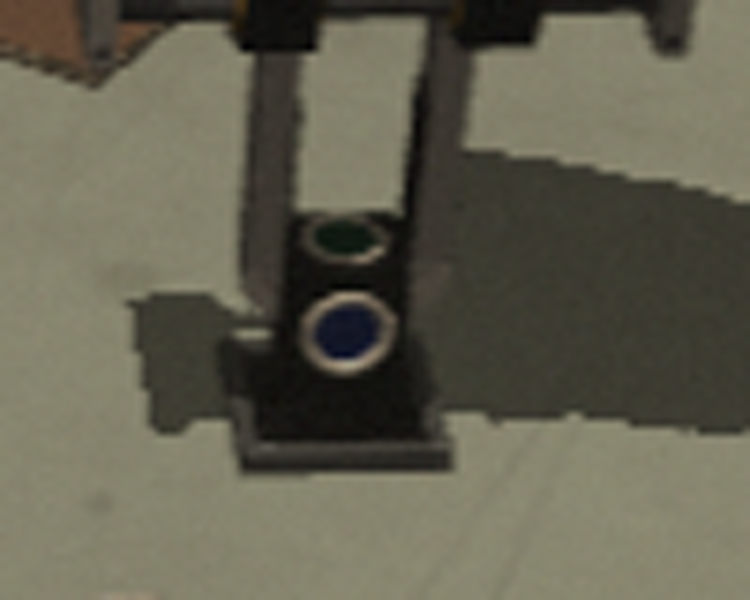

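View pics/t15.png

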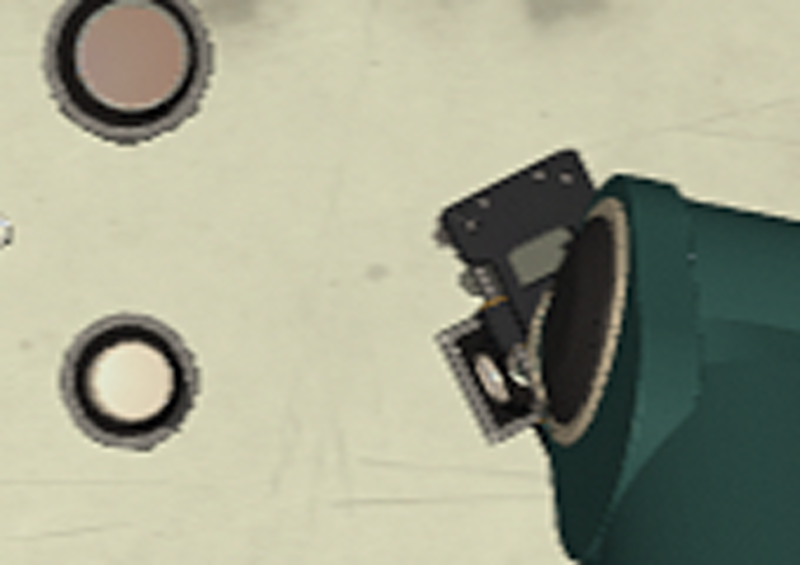

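```bash
python3 -c "
from h import *
for h in(.012,.016,.02,.024): print(h,p2w('side',(268,395.85),h),p2w('side',(406.4,174.3),h+.0254))
print('green',p2w('side',(240+187/400*70,350+155/400*70),.04),p2w('side',(360+347/7.5,130+240/7.5),.0654), p2w('top',(175+135/6.67,255+143/6.67),.04))
print('seat',p2w('side',(360+240/7.5,130+455/7.5),.008),p2w('side',(360+452/7.5,130+452/7.5),.008))
d=np.array([np.cos(np.radians(116.4)),np.sin(np.radians(116.4))]);print(d)
"
```

```text
0.012 [0.4685 0.3082 0.012 ] [ 0.4616 -0.2756  0.0374]
0.016 [0.4669 0.3102 0.016 ] [ 0.46   -0.2697  0.0414]
0.02 [0.4653 0.3122 0.02  ] [ 0.4584 -0.2638  0.0454]
0.024 [0.4638 0.3141 0.024 ] [ 0.4568 -0.2578  0.0494]
green [0.4665 0.2938 0.04  ] [ 0.4659 -0.2795  0.0654] [0.463  0.2932 0.04  ]
seat [ 0.4813 -0.2447  0.008 ] [ 0.4256 -0.2716  0.008 ]
[-0.4446  0.8957]
```

>>> move_arm(
  commands=[
    [-0.4,-0.15,0,0,0,0,0.2],
    [-0.4,-0.15,0,0,0,0,0.2],
    [-0.4,-0.15,1,0,0,0,0.2],
    [-0.4,-0.15,2.0,0,0,0,0.2],
    [-0.4,-0.15,2.0,0,0,0,0.2],
    [-0.4,-0.15,2.0,0,0,0,0.2],
  ],
)

```text
time_s: 24.72
tool_pos: [0.4669, -0.2875, 0.0195]
tcp_rot: [-3.141, -0.0, 2.031]
wrist_force: [0.0, -0.8, -0.1]
gripper_width: 0.0339
```

```bash
python3 -c "
from h import *
snap('side','s16',(360,130,460,210))
rel((.4673,-.2866,.0206,116.2))"
```

```text
t 24.77 pos [ 0.467  -0.2876  0.0196] rpy deg [-179.9647   -0.0017  116.3631] w 0.034 F [-0.6183 -0.2421 -1.0115] j [ 0.8641  0.5799 -0.4648  1.9233  0.3799  0.7255  0.6367]
row [0.07, 0.07, -0.1] [-0.001, -0.0, 0.003] steps 0.0
```

View pics/s16.png

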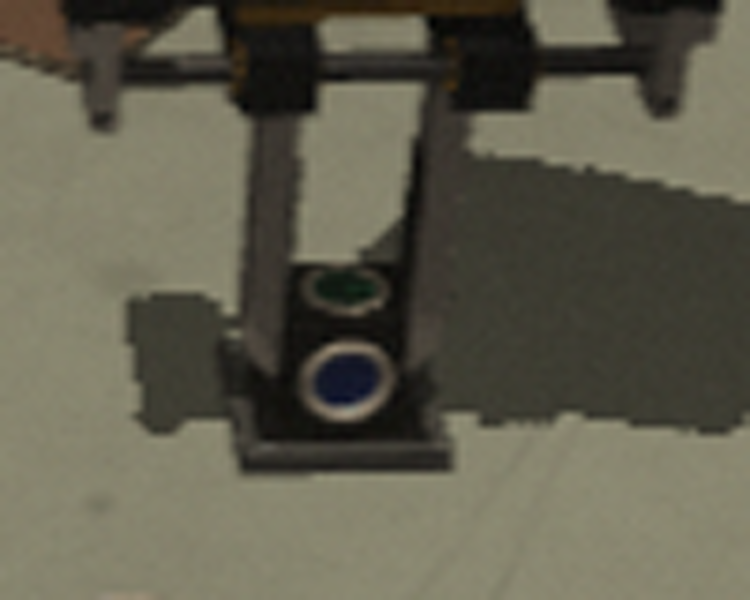

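>>> move_arm(
  commands=[
    [0,0,0,0,0,0,0.45],
    [0,0,0,0,0,0,0.6],
    [0,0,0,0,0,0,0.7],
    [0,0,0,0,0,0,0.8],
    [0,0,-4,0,0,0,0.9],
    [0,0,-9,0,0,0,1],
    [-5,0,-15,0,0,0,1],
    [-11,0,-18,0,0,0,1],
    [-17,0,-18,0,0,0,1],
    [-23,0,-18,0,0,0,1],
    [-23,0,-18,0,0,0,1],
    [-23,0,-18,0,0,0,1],
  ],
)

```text
time_s: 26.28
tool_pos: [0.5692, -0.4934, 0.1992]
tcp_rot: [-3.141, -0.001, 2.031]
wrist_force: [0.4, -0.6, 0.8]
gripper_width: 0.0939
```

```bash
python3 - <<'E'
from h import *
s=snap('side','s17',(140,110,480,440));t=snap('top','t17',(160,150,500,330))
a=s[140:200,370:460];b=t[250:305,400:480]
f=lambda a,w:np.clip(255*(cv2.resize(a,(w,w*a.shape[0]//a.shape[1]),interpolation=cv2.INTER_CUBIC)/255.)**.5,0,255).astype(np.uint8)
a=f(a,400);b=f(b,400);h=max(len(a),len(b));p=lambda x:cv2.copyMakeBorder(x,0,h-len(x),0,0,0)
cv2.imwrite("pics/q17.png",np.hstack([p(a),p(b)]));rel()
E
```

```text
t 26.38 pos [ 0.5693 -0.4924  0.2002] rpy deg [-179.9839    0.0058  116.4266] w 0.0944 F [-0.1682  0.4747  0.5693] j [ 0.9471  0.7032 -0.4783  1.2271  0.3159  1.2834  0.9394]
```

View pics/s17.png

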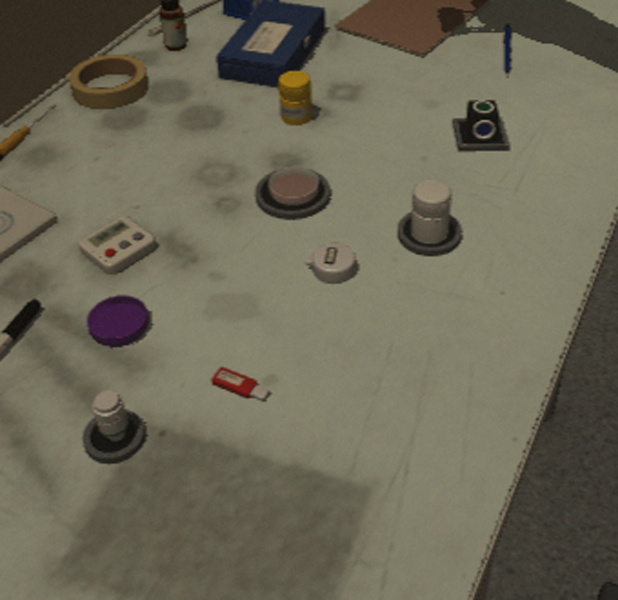

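View pics/t17.png

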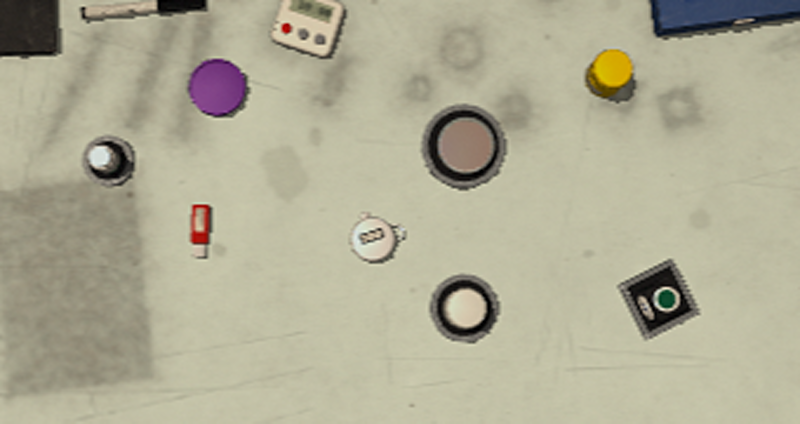

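View pics/q17.png

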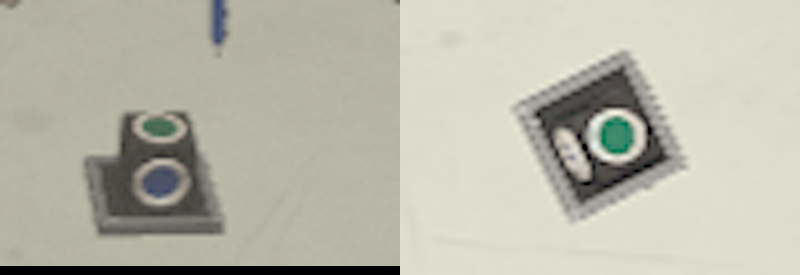

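```bash
python3 -c "
from h import *
for z in(.042,.045,.048,.052): print(z,p2w('top',(443.4,277),z)[:2],p2w('side',(406,168.6),z)[:2])
print('blue',p2w('side',(370+161/4.444,140+183/4.444),.025))
print('obj',p2w('top',(160+100/2.353,150+156/2.353),.052),p2w('side',(140+108/1.818,110+400/1.818),.052))
print('can',p2w('top',(160+465/2.353,150+308/2.353),.063),'dish',p2w('top',(160+465.5/2.353,150+145/2.353),.018))
for q in 'dish canister objective filter_cube usb_stick tally_counter'.split(): print(q,[(np.round(r['point']).tolist(),round(r['score'],2)) for r in ctrl.look_for(q,'top')])
"
```

```text
0.042 [ 0.4646 -0.2863] [ 0.4678 -0.29  ]
0.045 [ 0.4646 -0.2857] [ 0.4665 -0.2854]
0.048 [ 0.4646 -0.285 ] [ 0.4653 -0.2809]
0.052 [ 0.4645 -0.2841] [ 0.4636 -0.2748]
blue [ 0.4582 -0.268   0.025 ]
obj [0.6027 0.2768 0.052 ] [0.6032 0.2767 0.052 ]
can [ 0.4544 -0.084   0.063 ] dish [ 0.6205 -0.0875  0.018 ]
dish [([253.0, 187.0], 0.84), ([353.0, 211.0], 0.83)]
canister [([416.0, 177.0], 0.75), ([358.0, 282.0], 0.69)]
objective [([203.0, 218.0], 0.45)]
filter_cube [([438.0, 276.0], 0.83)]
usb_stick [([245.0, 244.0], 0.66), ([356.0, 210.0], 0.6)]
tally_counter [([315.0, 250.0], 0.53)]
```

```bash
python3 -c "
from station import ctrl
print(ctrl.job_done(),ctrl.get_obs()['time_s'])"
```

```text
the job is handed in; nothing more can be done
the job is handed in; nothing more can be done
```

I put all four accessories in their matching seats, in the order dish, canister, objective, filter cube. I let go of each one, moved the arm clear, and handed the job in at about 27 s of the 96 s allowed.

- **Placement:** the last top and side pictures put the dish, canister and objective 2–3 mm from their seat centres, all standing inside the rims. The cube's top measures about 45 mm, which matches it standing flat on the seat floor. Its blue-window side is about 20 mm from the seat centre, and the inner edge is at 25 mm.
- **Bystanders and look-alikes:** the memory stick, tally counter, purple dish and yellow canister show no movement in the pictures.
- **Problems along the way:** my first grip on the dish was about 2 mm too low and pressed with about 5 N, so I gripped it again higher before lifting. The cube sat about 2–3 mm off-centre in the fingers, and I corrected for that before lowering it.
- **Detector error:** in the last check the detector also reported a memory stick at the dish's seat. The picture shows only the dish there.

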